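# Tip the two mould halves over, cavity up, ready for pouring

## Robot

A 6-joint arm with a two-finger parallel gripper is mounted at the origin on the work surface. World frame = base frame: x ahead of the robot, y to its left, z up, the work surface at z = 0. Lengths are in mm, angles in rad, forces in N, time in s.
With the tool pointing down it reaches from about 275 to 825 mm from the base axis. Payload 5.2 kg.
Tool frame: the origin (TCP) lies at the very end of the fingers, on their centre line; the grasp point (between the pads) lies 19 mm behind it; z points along the fingers, y is the line along which they close (so a half turn about z gives the same grasp; the last joint's range is limited). The gripper opens to 93 mm and grips with 3 to 60 N. Pads are 15 mm wide; open, the fingers measure 128 mm over their backs; the gripper's body (75 mm by 188 mm) begins 65 mm behind the grasp point.
Start: joints at [0.989, 0.259, 1.535, -0, 1.348, -0.203], TCP at [203.372, 511.023, 194.053] pointing down, gripper open.
Joint ranges: [-3.14, 3.14], [-0.91, 2.08], [0.19, 2.58], [-1.22, 4.36], [0.22, 2.71], [-3.12, 3.12]. Speed limits (rad/s): [2.57, 2.57, 3.14, 3.14, 3.14, 3.14].

## Interface

Orientations are given as [roll, pitch, yaw] about the fixed x, y, z axes, in that order (R = Rz(yaw) Ry(pitch) Rx(roll)).
In Python, from bench import robot gives the robot as it stands. The module is installed in compiled form; this text tells all that it offers. Calls block until the motion is done:
- robot.move_ptp(position, orientation): joint-space move of the TCP to a pose.
- robot.move_linear(position, ori=None, speed=150, f_stop=None): straight line of the TCP; ori=None keeps the orientation; speed is the mean speed in mm/s. With f_stop (N) it stops when the force on the tool has changed by that much, and returns True; else False.
- robot.move_j(angles): joint-space move.
- robot.move_gripper(opening): opening from 0.0 (shut) to 1.0 (fully open); the grip force is fixed at half the most; returns when the fingers have stopped.
- robot.sleep(seconds).
- robot.inverse_kinematics(position, orientation): joint angles nearest the present ones, or None.
- robot.get_image(name): name is "side" or "top"; returns a dict with "img" (420x560x3 uint8, blue, green, red), "fovy" (degrees; the focal length in pixels is half the picture's height over the tangent of half this angle, whatever the lens; pixels are square), "cx", "cy" (the principal point, pixels), "eye" and "orientation" of the camera in the world. Camera axes: x right, y down, z forward; pixel columns grow to the right and rows downward; lengths in mm; the calibration is good to about 2 mm. A picture is of the moment at which its call begins. There is no depth.
A pose or a line that the arm cannot do raises robot.MotionError and nothing moves.
- robot.hand_in(): hands the job in; it is judged then, once.
Readings, each from a call of its own:
- robot.current_t(): time.
- robot.current_qpos(): joint angles.
- robot.current_joint_vel(): joint speeds.
- robot.current_joint_efforts(): joint torques, N m.
- robot.current_tcp_pos(): TCP position.
- robot.current_eef_rot(): TCP orientation.
- robot.current_contact_force(): force on the tool from outside, world axes, zero at the start.
- robot.current_ft_torque(): the same for the moment, N m.
- robot.current_gripper_width(): opening from 0.0 (shut) to 1.0 (fully open).
- robot.current_finger_force(): force on a finger pad.
Only numpy, scipy, OpenCV 4.12 (cv2) and the standard library are available. Lean on these libraries where they do the work, as an engineer would, in place of code of your own. Each camera call takes 0.05 s, during which the arm holds its last target. There are 200 camera calls.

## Task

Get the casting mould ready for pouring: push each of the two standing mould halves over where it stands, so that both end up lying flat on the rubber mat on their plain backs with the cavity facing up (either one first). Only push them, never pick one up or carry it, and leave the solid block standing and everything else on the bench where it is.

Things in the scene. Friction and masses are not known exactly. Their poses are not given: they have to be found in the camera images.
- half_a: Mould half: flat cream resin block standing on edge on the mat, 32 mm thick (x), 80 wide (y), 100 tall (z), 0.2 to 0.45 kg. Origin: centre of its underside as it stands; z up, x square out of its CAVITY face (at x = +16 mm); its back (x = -16) is plain. The pouring notch in its top edge, 24 mm wide, 10 deep, is on the cavity side. Two round pegs, 3 mm high, low on the cavity face.
- half_b: Mould half: flat cream resin block standing on edge on the mat, 32 mm thick (x), 80 wide (y), 100 tall (z), 0.2 to 0.45 kg. Origin: centre of its underside as it stands; z up, x square out of its CAVITY face (at x = +16 mm); its back (x = -16) is plain. The pouring notch in its top edge, 24 mm wide, 10 deep, is on the cavity side. Two round dimples low on the cavity face.
- half_a_mid (a point): Middle of half A: 50 mm up its z axis, mid thickness. Its cavity, 10 mm deep, is a 40 mm square, 28 to 68 mm up, with a side tab; a channel 12 mm wide runs from it up to the notch. Pushed level and squarely 75 to 95 mm up with a few newtons, the half tips about its far bottom edge without sliding, goes over by itself once its top has moved some 35 mm, and drops flat.
- half_b_mid (a point): Middle of half B: 50 mm up its z axis, mid thickness. Its cavity, 10 mm deep, is a 40 mm square, 28 to 68 mm up, with a side tab; a channel 12 mm wide runs from it up to the notch. Pushed level and squarely 75 to 95 mm up with a few newtons, the half tips about its far bottom edge without sliding, goes over by itself once its top has moved some 35 mm, and drops flat.
- mat: dark grey rubber pouring mat fixed on the bench, 360 mm (x) by 640 mm (y), 3 mm thick; origin at the centre of its underside. The two halves and the solid block stand in a row along its y axis, in any order, about 215 mm apart, with the cup and the jar in the two gaps
- blank: solid block of the same cream resin with no cavity and no notch, standing on the mat: 50 mm (x) by 70 mm (y), 100 mm tall; origin at the centre of its underside; it stays standing
- cup: small white mixing cup, 44 mm across, 55 mm tall, upright on the mat; origin at the centre of its underside; leave alone
- jar: small grey jar, 40 mm across, 50 mm tall, upright on the mat; origin at the centre of its underside; leave alone
- bottle: clear water bottle with blue cap, 64 mm across, 210 mm tall, on the bench left of the mat; origin at the centre of its underside; leave alone
- knife: grey utility knife lying left of the mat, 170 mm long, 16 mm high; origin under its middle, x along it; leave alone
- pliers: red-handled pliers lying right of the mat, 200 mm long, 12 mm high; origin under the joint end of the handles, x towards the jaws; leave alone
- scriber: plain steel scriber lying right of the mat, 150 mm long, 8 mm thick; origin under its middle, x along it; leave alone
Mind the look-alikes: they are no part of the job. What is shaped like the half_b but blue or pink is not meant.

How it is judged (in metres and radians):
At the end, for the whole second after the job is handed in: Both mould halves lie flat on the mat, cavity face up within 5 degrees of level, middle less than 30 mm above the bench and over the mat, at rest; the solid block, cup, jar and bottle stand upright and, like the knife, pliers and scriber, are within 20 mm of where they were (angle between each of half_a, half_b's own x axis and vertical below 0.09 rad and height (world z) of each of half_a_mid, half_b_mid below 0.03 m and linear speed of each of half_a, half_b below 0.02 m/s and angular speed of each of half_a, half_b below 0.1 rad/s and x of half_a_mid in the frame of mat between -0.18 and 0.18 m and y of half_a_mid in the frame of mat between -0.32 and 0.32 m and x of half_b_mid in the frame of mat between -0.18 and 0.18 m and y of half_b_mid in the frame of mat between -0.32 and 0.32 m and distance of each of blank, cup, jar, bottle, knife, pliers, scriber from where it was at the start of the episode below 0.02 m and angle between each of blank, cup, jar, bottle's own z axis and vertical below 0.09 rad); the robot touches nothing.
It fails at once if a mould half is lifted off the mat (its middle rises some 17 mm or more) (height (world z) of any of half_a_mid, half_b_mid above 0.07 m).
It fails at once if a mould half is carried or shoved far from where it stood (its middle more than 160 mm away) (distance of any of half_a_mid, half_b_mid from where it was at the start of the episode above 0.16 m).
It fails at once if another loose thing is moved more than 20 mm or knocked over (distance of any of blank, cup, jar, bottle, knife, pliers, scriber from where it was at the start of the episode above 0.02 m or angle between any of blank, cup, jar, bottle's own z axis and vertical above 0.25 rad).
It also fails if it takes over 42 s, if anything falls off the work surface, if the arm or the gripper's body presses on something with over 40 N, if the wrist force passes 120 N, or if a joint passes its speed limit or range.

## Working session

There is one attempt and no reset: what is moved stays moved. The work goes in short steps, each a Python script; the robot and the scene stay as the last script left them, time stands still between calls to the robot, and variables do not carry over. Pictures are saved under pics/ and viewed, at most 10 in all, crops included, and the job is handed in when it is done.

```bash
mkdir -p pics; ls; python3 - <<'E'
from bench import robot
import cv2,pickle
for n in("side","top"):
    d=robot.get_image(n); cv2.imwrite(f"pics/{n}0.png",d["img"]); pickle.dump(d,open(f"{n}0.pkl","wb"))
    print(n,d["fovy"],d["cx"],d["cy"],d["eye"],d["orientation"])
print(robot.current_t(),robot.current_eef_rot())
E
```

```text
pics
side 47.23293142120069 273.97471870145836 212.7246573230725 [ -65.25396003 -682.71334521  896.96428587] [-2.31963095 -0.02068194 -0.69188844]
top 51.80484200537818 278.55066543230686 214.38939955404794 [ 485.2649155   -18.19784991 1284.93620868] [-3.10923764  0.00982063 -1.55374613]
0.1 [-3.13999935e+00 -3.55658829e-04  2.76281445e+00]
```

View pics/side0.png

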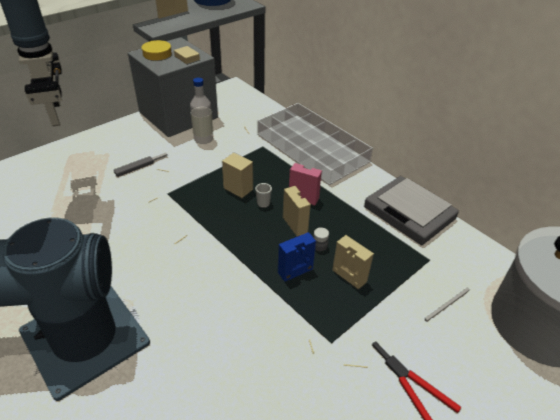

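View pics/top0.png

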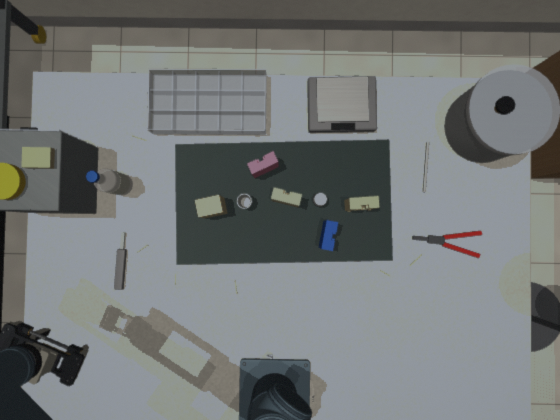

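The side view shows the blank at (238,175), one cream half at (296,211) and another at (352,262), whose cavity faces the camera. The blue (297,257) and pink (305,185) parts are look-alikes. The top view has the halves at (286,197) and (364,203), the cup at (245,202), the jar at (320,199) and the blank at (210,206). I'll enlarge the halves next.

```bash
python3 - <<'E'
import cv2,numpy as np
t=cv2.imread("pics/top0.png");s=cv2.imread("pics/side0.png")
r=lambda im,x,y,w,h:cv2.resize(im[y:y+h,x:x+w],(400,300),interpolation=cv2.INTER_CUBIC)
cv2.imwrite("pics/zoom.png",np.vstack([np.hstack([r(t,256,175,60,45),r(t,335,182,60,45)]),np.hstack([r(s,256,175,80,60),r(s,312,232,80,60)])]))
E
```

```text
(no output)
```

View pics/zoom.png

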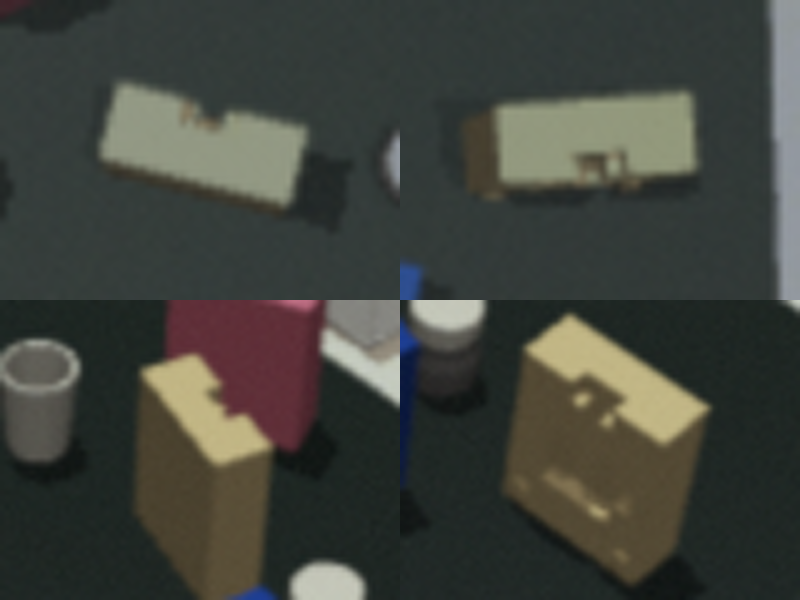

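The middle half's notch is on the upper (+x) side in the top view, so it gets pushed towards the robot. The right half's notch is on the lower (-x) side, so it gets pushed away. Next I'll measure the top faces in both views and triangulate their heights.

```bash
cat > vis.py <<'E'
import cv2,numpy as np,pickle
from scipy.spatial.transform import Rotation as R
def ray(d,p):
    f=d["img"].shape[0]/2/np.tan(np.radians(d["fovy"])/2)
    v=R.from_euler("xyz",d["orientation"]).as_matrix()@[(p[0]-d["cx"])/f,(p[1]-d["cy"])/f,1]
    return np.array(d["eye"]),v
def onplane(d,p,z):
    e,v=ray(d,p); return e+v*(z-e[2])/v[2]
def tri(d1,p1,d2,p2):
    (a,u),(b,v)=ray(d1,p1),ray(d2,p2)
    s=np.linalg.lstsq(np.c_[u,-v],b-a,rcond=None)[0]
    P,Q=a+u*s[0],b+v*s[1]; return (P+Q)/2,np.linalg.norm(P-Q)
def tops(d,vmin):  # bright cream top faces
    h=cv2.cvtColor(cv2.GaussianBlur(d["img"],(3,3),0),cv2.COLOR_BGR2HSV)
    m=cv2.inRange(h,(15,30,vmin),(45,200,255))
    cs=cv2.findContours(m,cv2.RETR_EXTERNAL,cv2.CHAIN_APPROX_NONE)[0]
    return [cv2.convexHull(c) for c in cs if cv2.contourArea(c)>70]
E
python3 - <<'E'
from vis import *
T,S=[pickle.load(open(n+"0.pkl","rb")) for n in("top","side")]
hs=cv2.cvtColor(S["img"],cv2.COLOR_BGR2HSV);print(hs[200,290:296].tolist(),hs[262,345].tolist(),hs[246,348].tolist())
print(cv2.cvtColor(T["img"],cv2.COLOR_BGR2HSV)[[198,198,204],[280,295,355]].tolist())
np.set_printoptions(precision=1,suppress=True)
for n,d,v in(("T",T,110),("S",S,130)):
  for h in tops(d,v):
    m=cv2.moments(h);c=(m["m10"]/m["m00"],m["m01"]/m["m00"])
    if not(150<c[0]<400 and 140<c[1]<290): continue
    w=np.float32([onplane(d,p,103)[:2] for p in h[:,0]])
    r=cv2.minAreaRect(w); print(n,np.array(c),"world",np.array(r[0]),np.array(r[1]),r[2])
for z in((176,146),(389,140),(391,261),(176,264)): print("mat",onplane(T,z,3))
E
```

```text
[[22, 92, 72], [21, 93, 82], [22, 91, 126], [23, 86, 170], [24, 82, 189], [24, 82, 193]] [20, 98, 78] [24, 84, 171]
[[39, 35, 153], [39, 35, 152], [38, 43, 153]]
T [364.1 202.2] world [ 560.6 -238.7] [31.4 78.5] 5.045962810516357
T [208.2 205.6] world [544.2 187.2] [48.5 68.3] 12.636378288269043
T [286. 196.] world [574.4 -25.5] [79.7 31.3] 76.88465118408203
S [355.  247.8] world [ 562.  -237.5] [31.7 80.6] 4.976735591888428
S [296.7 196.6] world [575.9 -23.5] [80.6 32.6] 76.66947174072266
S [350.6 174.4] world [749.7 -46.8] [152.5   9.1] 0.8420727252960205
S [236.2 161.1] world [544.2 188.6] [58.9 71.6] 16.514522552490234
S [207.6 144.3] world [525.6 300.5] [37.2 49.7] 71.89732360839844
mat [725.9 305.    3. ]
mat [ 753.4 -329.7    3. ]
mat [ 394.6 -338.8    3. ]
mat [374.4 296.3   3. ]
```

Both views agree to about 2 mm at z = 103, and the sizes match. Right half first.

```bash
cat > push.py <<'E'
from bench import robot
import numpy as np
def topple(c,u,yaw,z=81):
    c,u=np.array(c,float),np.array(u,float)/np.linalg.norm(u)
    P=lambda s,h:[*(c+s*u),h]
    q0=robot.current_qpos()
    best=min((yaw+k*np.pi for k in(-1,0,1)),key=lambda y:(lambda q:9 if q is None else abs(q[5]))(robot.inverse_kinematics(P(-48,220),[np.pi,0,y])))
    robot.move_ptp(P(-48,300),[np.pi,0,best])
    robot.move_linear(P(-48,z),speed=200)
    print("pre",robot.current_tcp_pos(),robot.current_contact_force(),robot.current_t())
    print("stop",robot.move_linear(P(-20,z),speed=60,f_stop=20),robot.current_contact_force())
    print("stop",robot.move_linear(P(20,z),speed=60,f_stop=25),robot.current_contact_force(),robot.current_tcp_pos())
    robot.sleep(.5)
    robot.move_linear(P(20,300),speed=200)
    print("t",robot.current_t())
E
python3 - <<'E'
from push import *
from vis import *
T,S=[pickle.load(open(n+"0.pkl","rb")) for n in("top","side")]
for a,b in(((364.1,202.2),(355,247.8)),((286,196),(296.7,196.6))): print("tri",tri(T,a,S,b))
robot.move_gripper(0)
p=robot.current_tcp_pos(); robot.move_linear([p[0],p[1],300])
a=np.radians(5)
topple((561.3,-238.1),(np.cos(a),np.sin(a)),a)
d=robot.get_image("side");cv2.imwrite("pics/side1.png",d["img"])
E
```

```text
tri (array([ 560.77569448, -239.17548833,  104.03681226]), np.float64(0.8345989963684752))
tri (array([574.22004956, -25.72226221, 104.36846052]), np.float64(0.7741053050290201))
pre [ 514.25785325 -242.72580229   82.0780302 ] [-0.48842306 -0.25716815 -0.50275079] 6.5167
stop False [ 0.93147664 -0.11515165 -0.14389207]
stop False [-0.59453953 -0.43768353  0.25912027] [ 581.01557148 -236.20365782   80.7918151 ]
t 9.6917
```

View pics/side1.png

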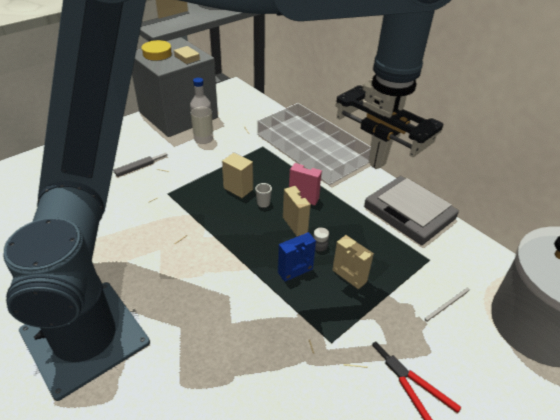

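The half still stands at (352,262). I'll measure whether it moved.

```bash
python3 - <<'E'
from bench import robot
from vis import *
print(robot.current_gripper_width(),robot.current_tcp_pos())
for n,v in(("top",110),("side",130)):
  d=robot.get_image(n);pickle.dump(d,open(n+"1.pkl","wb"));cv2.imwrite(f"pics/{n}1b.png",d["img"])
  for h in tops(d,v):
    r=cv2.minAreaRect(np.float32([onplane(d,p,103)[:2] for p in h[:,0]]))
    if abs(r[0][0]-560)<60 and -300<r[0][1]<250: print(n,np.round(r[0],1),np.round(r[1],1),round(r[2],1))
s=cv2.imread("pics/side1b.png")[140:300,220:400]
cv2.imwrite("pics/z1.png",cv2.resize(s,None,fx=3.5,fy=3.5,interpolation=cv2.INTER_CUBIC))
E
```

```text
0.0024214336904871403 [ 580.67198768 -236.01854873  298.4127327 ]
top [544.1 187.2] [49.7 69.6] 13.1
top [573.7 -25.4] [79.7 32.6] 76.9
side [ 561.7 -237.5] [34.1 80.6] 5.1
side [575.3 -23.9] [81.7 33.2] 76.3
side [544.3 188.2] [58.9 72.4] 16.5
```

View pics/z1.png

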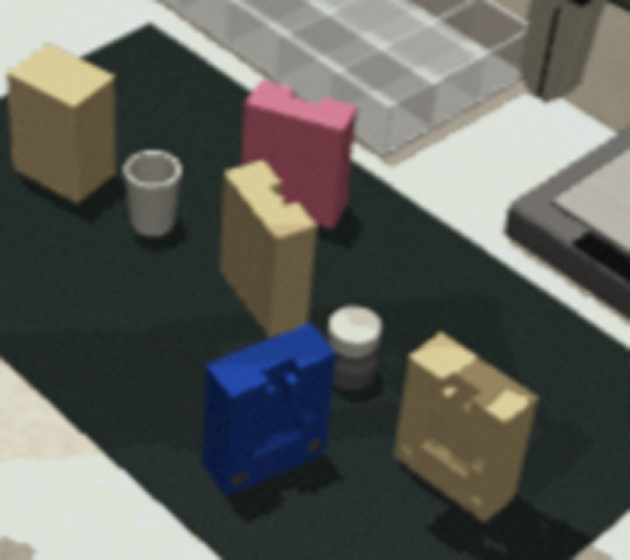

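```bash
python3 - <<'E'
from bench import robot
from vis import *
a=np.radians(5);c=np.array([561.3,-238.1]);u=np.array([np.cos(a),np.sin(a)])
P=lambda s,h:[*(c+s*u),h]
S=pickle.load(open("side1.pkl","rb"));f=210/np.tan(np.radians(S["fovy"])/2)
k=R.from_euler("xyz",S["orientation"]).as_matrix().T@(np.array(robot.current_tcp_pos())-S["eye"]);print("tip px",k[:2]/k[2]*f+[S["cx"],S["cy"]])
robot.move_linear(P(-48,300),speed=250);robot.move_linear(P(-48,81),speed=250)
ims=[]
for s in(-30,-22,-14,-4,6):
    robot.move_linear(P(s,81),speed=80,f_stop=20)
    print(s,robot.current_tcp_pos()[:3].round(1),robot.current_contact_force().round(1),round(robot.current_t(),2))
    ims.append(robot.get_image("side")["img"][190:310,300:440])
g=[cv2.resize(i,(266,228),interpolation=cv2.INTER_CUBIC) for i in ims]+[np.zeros((228,266,3),np.uint8)]
cv2.imwrite("pics/seq.png",np.vstack([np.hstack(g[:3]),np.hstack(g[3:])]))
E
```

```text
tip px [373.66975232 176.18892589]
-30 [ 532.1 -240.9   81.8] [-1.3  0.4 -0.2] 11.67
-22 [ 539.6 -240.    81. ] [0.1 0.1 0.2] 11.97
-14 [ 547.5 -239.3   80.9] [-0.8 -0.  -0.5] 12.27
-4 [ 557.5 -238.4   80.9] [-0.9 -0.5  0.2] 12.59
6 [ 567.3 -237.6   80.9] [ 0.1 -0.  -0.2] 12.92
```

View pics/seq.png

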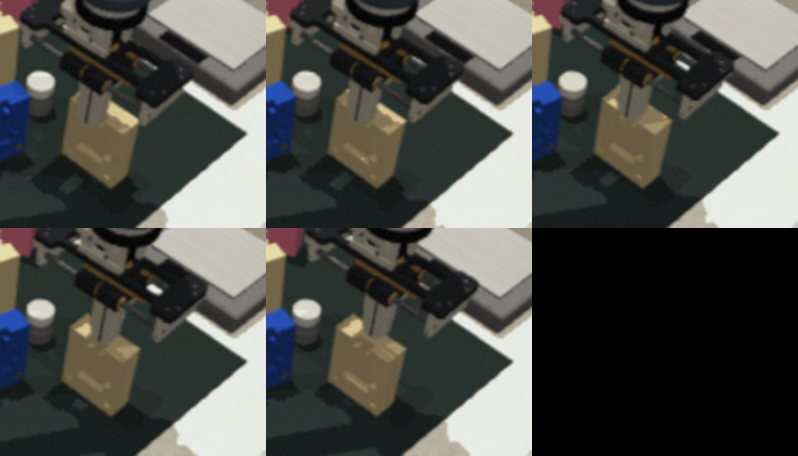

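The sequence shows the finger passing just over the half's top. The tip sits about 25 mm higher than the reported TCP (tip seen at row 167, predicted 176), so I'll go lower: reading 58 puts the tip near 83.

```bash
python3 - <<'E'
from bench import robot
from vis import *
a=np.radians(5);c=np.array([561.3,-238.1]);u=np.array([np.cos(a),np.sin(a)])
P=lambda s,h:[*(c+s*u),h]
z=58
robot.move_linear(P(6,130),speed=250);robot.move_linear(P(-48,130),speed=250);robot.move_linear(P(-48,z),speed=250)
ims=[robot.get_image("side")["img"][190:310,300:440]]
for s in(-20,-10,0,10,20):
    st=robot.move_linear(P(s,z),speed=70,f_stop=15)
    print(s,st,robot.current_tcp_pos()[:3].round(1),robot.current_contact_force().round(1),round(robot.current_t(),2))
    ims.append(robot.get_image("side")["img"][190:310,300:440])
    if st: break
g=[cv2.resize(i,(266,228),interpolation=cv2.INTER_CUBIC) for i in ims]
g+=[g[-1]*0]*(6-len(g))
cv2.imwrite("pics/seq2.png",np.vstack([np.hstack(g[:3]),np.hstack(g[3:])]))
E
```

```text
-20 False [ 541.5 -239.7   57.9] [-0.7 -0.3 -0. ] 14.72
-10 False [ 551.8 -239.    58. ] [-0.3 -0.1  0.3] 15.07
0 False [ 561.6 -238.1   58. ] [-0.  -0.   0.2] 15.41
10 False [ 571.5 -237.2   58. ] [ 0.1 -0.2  0.1] 15.75
20 False [ 581.5 -236.4   58. ] [-0.7 -0.2 -0.9] 16.09
```

View pics/seq2.png

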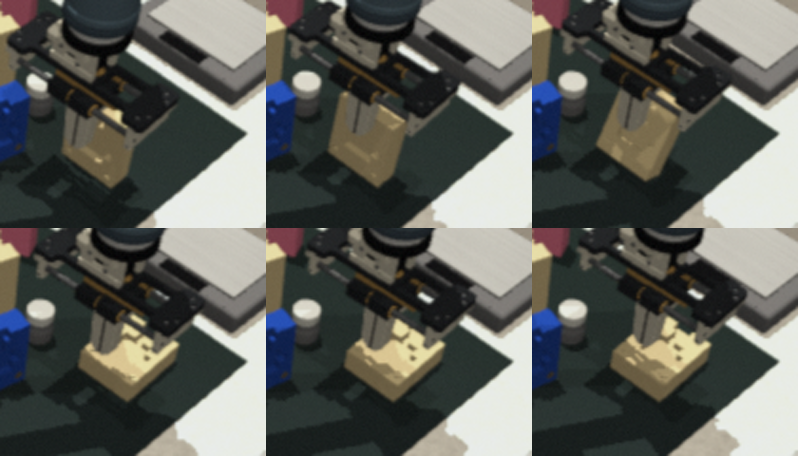

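The right half now lies flat with its cavity up. Now the middle one, using the same height.

```bash
python3 - <<'E'
from bench import robot
from vis import *
a=np.radians(-13.2);c=np.array([574.5,-25.]);u=-np.array([np.cos(a),np.sin(a)])
P=lambda s,h:[*(c+s*u),h]
z=58;p=robot.current_tcp_pos()
robot.move_linear([p[0],p[1],180],speed=250)
ys=[a-np.pi,a,a+np.pi]
q=[robot.inverse_kinematics(P(-45,180),[np.pi,0,y]) for y in ys]
j=min(range(3),key=lambda i:9 if q[i] is None else abs(q[i][5]))
robot.move_ptp(P(-45,180),[np.pi,0,ys[j]])
robot.move_linear(P(-45,z),speed=200)
ims=[robot.get_image("side")["img"][150:270,240:380]]
for s in(-20,-10,2):
    st=robot.move_linear(P(s,z),speed=70,f_stop=15)
    print(s,st,robot.current_tcp_pos()[:3].round(1),robot.current_contact_force().round(1),round(robot.current_t(),2))
    ims.append(robot.get_image("side")["img"][150:270,240:380])
    if st: break
robot.sleep(.5)
robot.move_linear(P(s,250),speed=200)
robot.move_linear([400,-200,300],speed=250)
d=robot.get_image("top");ims.append(d["img"][130:275,170:400])
d2=robot.get_image("side");ims.append(d2["img"][130:310,210:440])
print(robot.current_t())
g=[cv2.resize(i,(266,228),interpolation=cv2.INTER_CUBIC) for i in ims]
g=(g+[g[-1]*0]*6)[:6]
cv2.imwrite("pics/seq3.png",np.vstack([np.hstack(g[:3]),np.hstack(g[3:])]))
E
```

```text
-20 False [594.5 -29.6  58.8] [ 0.9 -0.1 -0.9] 18.93
-10 False [584.  -27.2  57.9] [0.3 0.2 0. ] 19.27
2 False [572.4 -24.5  58. ] [-0.4 -0.3 -0.1] 19.65
22.5667
```

View pics/seq3.png

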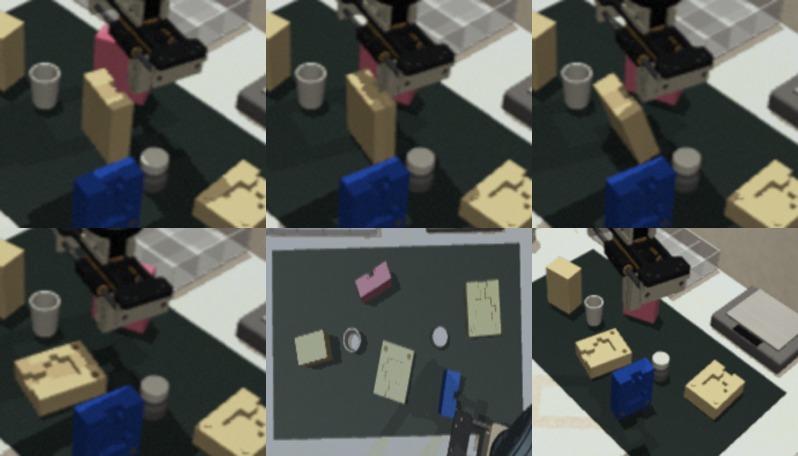

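Both halves lie flat with their cavities up, the blank, cup, jar and look-alikes still stand, and the arm is clear of everything.

```bash
python3 -c "
from bench import robot
print(robot.hand_in())"
```

```text
the job is handed in; nothing more can be done
None
```

I pushed both mould halves over and handed the job in at about 23 s; the last pictures show both lying flat on the mat with cavities up and the block, cup and jar undisturbed, but the hand-in returned no verdict.

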